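# Lay the check-source wands in their rests

### The job

Set out the counter's two check-source wands: pull the blue and the orange wand up out of the upright holder and lay each one gently in the sloping trough of its own colour, stem in the V and tip down, right up against the end stop (no more than about a centimetre short). Leave the brush standing in its sleeve and do not disturb the bottle, carton, mug and stack of dishes.

Things in the scene. Friction and masses are not known exactly. Their poses are not given: they have to be found in the camera images.
- blue_wand: Check-source wand, blue: straight round rod 180 mm long, 145 g. Lower 105 mm: steel stem, 14 mm diameter (blue band at the tip); upper 75 mm: blue plastic handle, 18 mm diameter, black bands. Stands tip down in one of the three sleeves (which one varies). Origin: centre of the flat tip; z axis along the rod to the handle. Centre of mass about 65 mm from the tip.
- orange_wand: Check-source wand, orange: straight round rod 180 mm long, 145 g. Lower 105 mm: steel stem, 14 mm diameter (orange band at the tip); upper 75 mm: orange plastic handle, 18 mm diameter, black bands. Stands tip down in one of the three sleeves (which one varies). Origin: centre of the flat tip; z axis along the rod to the handle. Centre of mass about 65 mm from the tip.
- blue_wand_top (a point): centre of the handle end of the blue wand, 180 mm from its tip
- orange_wand_top (a point): centre of the handle end of the orange wand, 180 mm from its tip
- holder: Fixed holder: grey base 210 x 60 x 8 mm, three white square sleeves in a row along its x axis at x = -66, 0, +66 mm; inside 20 x 20 mm, wall 4 mm, floor 8 mm and rim 95 mm above the bench. Origin: on the bench, centre of the base; yaw varies. A standing wand reaches 188 mm, its handle from 113 mm up.
- brush: Dusting brush, to be left: wooden 14 mm round stick with black bristle head (24 x 15 mm) at the top, 183 mm long, 50 g, standing in the remaining sleeve. Origin: bottom of the stick, z along it upwards.
- blue_rest: Fixed rest: blue V-trough on a foot 130 x 70 x 8 mm. Origin on the bench; yaw varies. Trough in the x-z plane, sloping 30 degrees down to +x: low end (+x) closed by a stop plate 44 mm wide, high end towards -x. 100 mm long, 90-degree V, 42 mm wide at the lips, 11 mm above the lying stem's axis. The stem lies in the V, the handle sticks out free past the high end.
- orange_rest: Fixed rest: orange V-trough on a foot 130 x 70 x 8 mm. Origin on the bench; yaw varies. Trough in the x-z plane, sloping 30 degrees down to +x: low end (+x) closed by a stop plate 44 mm wide, high end towards -x. 100 mm long, 90-degree V, 42 mm wide at the lips, 11 mm above the lying stem's axis. The stem lies in the V, the handle sticks out free past the high end.
- blue_rest_seat (a point): where the centre of the tip of a wand lying in the blue rest against the stop belongs: 60 mm along the rest's x, 35 mm above the bench
- orange_rest_seat (a point): the same in the orange rest
- blue_rest_top (a point): where the handle end (180 mm from the tip) of a wand lying in the blue rest belongs: -96 mm along the rest's x, 125 mm above the bench
- orange_rest_top (a point): the same in the orange rest
- bottle: Bystander: white plastic bottle with red cap, 66 mm diameter, 180 mm tall. Origin: centre of its underside.
- carton: Bystander: white and green carton 60 (x) x 90 (y) x 110 mm tall. Origin: centre of its underside.
- mug: Bystander: white mug, 80 mm diameter, 90 mm tall, handle at its +y. Origin: centre of its underside.
- dishes: Bystander: stack of five steel sample dishes, 60 mm diameter, 35 mm tall. Origin: centre of its underside.
Not all that is in view belongs to the job. What is shaped like the orange_rest but pink or turquoise is not meant.

How it is judged:
At the end, for the whole second after the job is handed in: Each wand lies at rest in the trough of its own colour: tip within 15 mm of its seat at the end stop, handle end within 20 mm of where a properly lying wand has it. The brush still stands in its sleeve (within 20 mm, tilted less than 0.15 rad) (distance between blue_wand and blue_rest_seat below 0.015 m and distance between blue_wand_top and blue_rest_top below 0.02 m and linear speed of each of blue_wand, orange_wand below 0.02 m/s and distance between orange_wand and orange_rest_seat below 0.015 m and distance between orange_wand_top and orange_rest_top below 0.02 m and angle between brush's own z axis and vertical below 0.15 rad and distance of brush from where it was at the start of the episode below 0.02 m); the robot touches nothing.
It fails at once if the bottle, carton, mug or dishes are pushed more than 20 mm or tipped (distance of any of bottle, carton, mug, dishes from where it was at the start of the episode above 0.02 m or angle between any of bottle, carton, mug, dishes's own z axis and vertical above 0.3 rad).
It fails at once if the brush is pulled out of its sleeve (distance of brush from where it was at the start of the episode above 0.04 m).
It fails at once if a wand is dropped: it moves faster than 0.45 m/s while the fingers do not hold it ((linear speed of blue_wand above 0.45 m/s and contact force between the fingers and blue_wand below 0.1 N) or (linear speed of orange_wand above 0.45 m/s and contact force between the fingers and orange_wand below 0.1 N)).
It fails at once if a wand strikes its rest hard (over 60 N) (contact force between blue_wand and blue_rest above 60 N or contact force between orange_wand and orange_rest above 60 N).
It also fails if it takes over 64 s, if anything falls off the work surface, if the arm or the gripper's body presses on something with over 40 N, if the wrist force passes 120 N, or if a joint passes its speed limit or range.

### The arm

A 6-joint arm with a two-finger parallel gripper is mounted at the origin on the work surface. World frame = base frame: x ahead of the robot, y to its left, z up, the work surface at z = 0. Lengths are in m, angles in rad, forces in N, time in s.
With the tool pointing down it reaches from about 0.4 to 0.925 m from the base axis. Payload 3.4 kg.
Tool frame: the origin (TCP) lies at the very end of the fingers, on their centre line; the grasp point (between the pads) lies 19 mm behind it; z points along the fingers, y is the line along which they close (so a half turn about z gives the same grasp; the last joint's range is limited). The gripper opens to 85 mm and grips with 20 to 120 N. Pads are 22 mm wide; open, the fingers measure 114 mm over their backs; the gripper's body (76 mm by 85 mm) begins 54 mm behind the grasp point. The pads swing forward as they close: fully open they stand 13 mm farther back than shut.
Start: joints at [1.105, 0.307, 1.506, -0, 1.328, -0.073], TCP at [0.22, 0.531, 0.231] pointing down, gripper open.
Joint ranges: [-3.12, 3.12], [-1.05, 2.28], [0.14, 2.33], [-1.42, 4.57], [0.1, 2.73], [-2.68, 2.68]. Speed limits (rad/s): [2.57, 2.57, 3.14, 3.14, 3.14, 3.14].

### API

Orientations are given as a unit quaternion [w, x, y, z].
In Python, from station import ctrl, readout, viewer, hand_in gives the robot as it stands. Calls block until the motion is done:
- ctrl.move_pose(position, orientation): joint-space move of the TCP to a pose.
- ctrl.move_l(position, vel=0.15, rotation=None): straight line of the TCP; rotation=None keeps the orientation; vel is the mean speed in m/s.
- ctrl.move_j(angles): joint-space move.
- ctrl.ungrasp() and ctrl.grab(f_grip=None): open the fingers fully, or close them until they stop; f_grip is the grip in N (None keeps the last).
- ctrl.pause(seconds).
- ctrl.solve_ik(position, orientation): joint angles nearest the present ones, or None.
- readout.state(): the state.
- viewer.snapshot(name): name is "side" or "top" or "wrist"; returns the picture (420x560x3 uint8, red, green, blue); there is no depth.
- viewer.calibration(name): a dict with "mtx" (3x3 intrinsics, pixels), "R" (3x3) and "t" (3): a world point X has camera coordinates R X + t. Camera axes: x right, y down, z forward; pixel columns grow to the right and rows downward; lengths in m; the calibration is good to about 2 mm. A picture is of the moment at which its call begins: read the wrist's pose just before it. calibration takes no time and is no camera call; for the wrist camera it gives the pose at the moment of the call.
A pose or a line that the arm cannot do raises ctrl.IKError and nothing moves.
- hand_in(): hands the job in; it is judged then, once.
The state is a dict: "time_s": time; "joint_positions": joint angles; "joint_vel": joint speeds; "joint_efforts": joint torques, N m; "eef_pos": TCP position; "eef_rot": TCP orientation; "force": force on the tool from outside, world axes, zero at the start; "torque": the same for the moment, N m; "gripper_width": finger opening in m; "finger_force": force on a finger pad.
Only numpy, scipy, OpenCV 4.12 (cv2) and the standard library are available. Lean on these libraries where they do the work, as an engineer would, in place of code of your own. Each camera call takes 0.05 s, during which the arm holds its last target. There are 200 camera calls.

## Working session

There is one attempt and no reset: what is moved stays moved. The work goes in short steps, each a Python script; the robot and the scene stay as the last script left them, time stands still between calls to the robot, and variables do not carry over. Pictures are saved under pics/ and viewed, at most 10 in all, crops included, and the job is handed in when it is done.

```bash
ls; mkdir -p pics
python3 - <<'E'
from station import ctrl, readout, viewer
import cv2,numpy as np
for n in ["side","top"]:
    im=viewer.snapshot(n); cv2.imwrite(f"pics/{n}0.png",im[:,:,::-1]); c=viewer.calibration(n); print(n,np.round(c["mtx"],1).tolist(),np.round(c["R"],3).tolist(),np.round(c["t"],3), (-c["R"].T@c["t"]).round(3))
s=readout.state();print(s["time_s"],s["eef_rot"],s["eef_pos"])
E
```

```text
pics
side [[389.3, 0.0, 272.8], [0.0, 389.3, 210.9], [0.0, 0.0, 1.0]] [[-0.857, -0.516, -0.018], [-0.308, 0.54, -0.783], [0.414, -0.665, -0.622]] [0.455 0.281 0.589] [0.232 0.475 0.594]
top [[541.7, 0.0, 275.9], [0.0, 541.7, 207.7], [0.0, 0.0, 1.0]] [[0.104, -0.995, -0.003], [-0.972, -0.101, -0.21], [0.209, 0.025, -0.978]] [-0.079  0.563  1.061] [ 0.334 -0.048  1.155]
0.1 [-2.39061364e-04  1.94655524e-01  9.80871225e-01 -8.99782819e-04] [0.21932975 0.53085723 0.23046505]
```

View pics/side0.png

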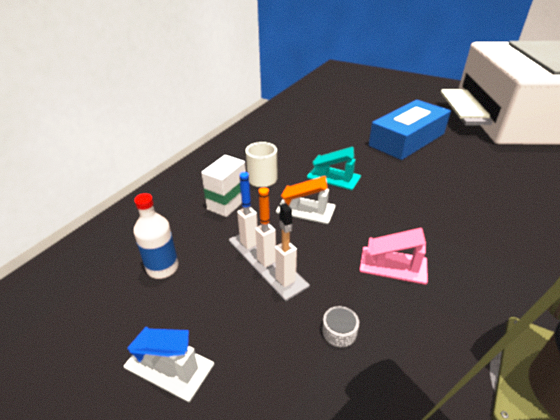

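View pics/top0.png

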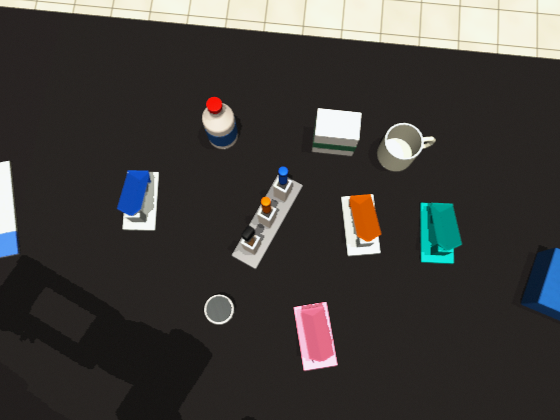

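The side view shows the sleeves with blue farthest (244,180), orange in the middle (263,195) and the brush nearest (286,215). The blue rest is at (168,360) and the orange rest at (305,198). The top view puts the blue rest at (140,200), the orange rest at (362,222) and the holder at (268,220). Next I need enlarged crops to find which end of each trough is low.

```bash
cat > h.py <<'E'
import cv2,numpy as np
from station import ctrl, readout, viewer
def ray(c,uv):
    d=c["R"].T@np.linalg.inv(c["mtx"])@np.array([uv[0],uv[1],1.]); return -c["R"].T@c["t"],d
def plane(c,uv,z):
    o,d=ray(c,uv); return o+d*(z-o[2])/d[2]
def proj(c,X):
    p=c["mtx"]@(c["R"]@np.asarray(X,float)+c["t"]); return p[:2]/p[2]
def tri(c1,u1,c2,u2):
    o1,d1=ray(c1,u1);o2,d2=ray(c2,u2)
    s=np.linalg.lstsq(np.stack([d1,-d2],1),o2-o1,rcond=None)[0]
    a,b=o1+s[0]*d1,o2+s[1]*d2; return (a+b)/2,np.linalg.norm(a-b)
E
python3 - <<'E'
import cv2,numpy as np
s=cv2.imread("pics/side0.png");t=cv2.imread("pics/top0.png")
def cr(im,x,y,w=100,h=75): return cv2.resize(im[y:y+h,x:x+w],(400,300),interpolation=cv2.INTER_CUBIC)
cv2.imwrite("pics/crops.png",np.vstack([np.hstack([cr(s,120,320),cr(s,260,160)]),np.hstack([cr(t,90,160),cr(t,315,185)])]))
E
```

```text
(no output)
```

View pics/crops.png

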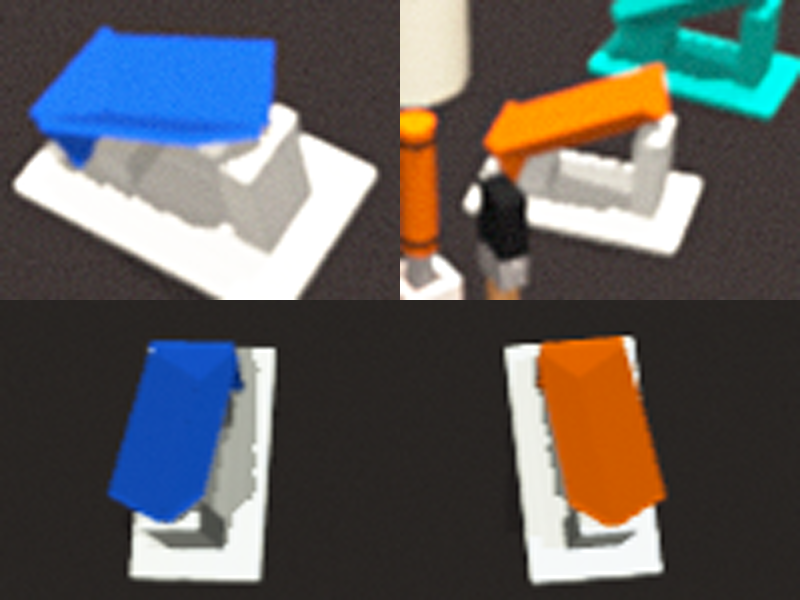

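Both stop plates are at the top of the top-view picture, so both rests' +x points roughly along world +x, away from the robot. In pixels, the blue foot's visible corners are TR (159,247), BR (155.5,305) and BL (122.5,304) minus the crop offsets, and the orange foot shows all four corners.

Run:
```python
from h import *
s=cv2.imread("pics/side0.png");t=cv2.imread("pics/top0.png")
cs,ct=viewer.calibration("side"),viewer.calibration("top")
g=cv2.cvtColor(t,cv2.COLOR_BGR2GRAY)
def sub(p): 
    return cv2.cornerSubPix(g,np.float32(p).reshape(-1,1,2),(3,3),(-1,-1),(3,30,.01)).reshape(-1,2)
f=lambda p,ox,oy:[[ox+a/4-.4,oy+(b-300)/4-.4] for a,b in p]
for n,p in [("blue",f([(277,348),(262,580),(130,577)],90,160)),("orange",f([(505-400,347),(662-400,570),(532-400,583)],315,185))]:
    q=sub(p); P=[plane(ct,u,.008)[:2] for u in q]; print(n,np.round(p,1).tolist(),q.round(1).tolist(),np.round(P,3).tolist())
    if n=="blue": c=(P[0]+P[2])/2; d=P[0]-P[1]; e=P[1]-P[2]
    else: c=(P[0]+P[1])/2; d=P[0]-P[2]; e=P[1]-P[2]
    print(" centre",c.round(4),"yaw",np.arctan2(d[1],d[0]).round(3),"len",np.linalg.norm(d).round(4),"wid",np.linalg.norm(e).round(4),"yawE",np.arctan2(e[0],-e[1]).round(3))
    # check: trough mask vs predicted seat/top
    y=np.arctan2(d[1],d[0]); X=lambda a,z:np.r_[c+a*np.array([np.cos(y),np.sin(y)]),z]
    print(" pred seat px top/side",proj(ct,X(.06,.035)),proj(cs,X(.06,.035)),"high",proj(ct,X(-.027,.085)),proj(cs,X(-.027,.085)))
def mask(im,lo,hi,box):
    h=cv2.cvtColor(im,cv2.COLOR_BGR2HSV); m=cv2.inRange(h,lo,hi); z=np.zeros_like(m); x0,y0,x1,y1=box; z[y0:y1,x0:x1]=m[y0:y1,x0:x1]; return z
def info(m): 
    p=np.argwhere(m)[:,::-1]; r=cv2.minAreaRect(p.astype(np.float32)); return len(p),p.mean(0).round(1),np.round(cv2.boxPoints(r),1).tolist()
for n,lo,hi,b1,b2 in [("blue",(105,150,60),(130,255,255),(270,155,295,200),(235,165,255,215)),("orange",(5,180,60),(18,255,255),(255,190,280,225),(255,180,273,225))]:
    i1=info(mask(t,lo,hi,b1));i2=info(mask(s,lo,hi,b2));print(n,i1,i2)
m=mask(t,(0,0,70),(180,90,255),(228,165,306,270)); m=cv2.morphologyEx(m,cv2.MORPH_CLOSE,np.ones((9,9)))
b=info(m); print("holder",b,[plane(ct,u,.008)[:2].round(3).tolist() for u in b[2]])
```

```text
blue [[158.8, 171.6], [155.1, 229.6], [122.1, 228.8]] [[158.1999969482422, 171.60000610351562], [154.39999389648438, 229.60000610351562], [122.0, 228.60000610351562]] [[0.633, 0.247], [0.504, 0.236], [0.499, 0.306]]
 centre [0.5657 0.2764] yaw 0.087 len 0.1293 wid 0.07 yawE 0.072
 pred seat px top/side [139.1404225  169.75036511] [134.60838937 340.25273849] high [129.94372448 204.25480831] [171.87254643 343.0056338 ]
orange [[340.8, 196.4], [380.1, 252.1], [347.6, 255.4]] [[340.6000061035156, 196.60000610351562], [380.29998779296875, 252.39999389648438], [347.5, 255.3000030517578]] [[0.618, -0.156], [0.505, -0.25], [0.491, -0.181]]
 centre [ 0.5613 -0.2028] yaw 0.193 len 0.1286 wid 0.0701 yawE 0.194
 pred seat px top/side [358.71452579 194.23198549] [281.64245541 193.95085493] high [367.62534695 230.49634399] [317.30664668 183.41917432]
blue (145, array([282.7, 174.2]), [[278.0, 166.0], [288.0, 166.0], [288.0, 183.0], [278.0, 183.0]]) (257, array([244.9, 190.3]), [[239.0, 172.39999389648438], [248.10000610351562, 171.8000030517578], [250.5, 205.8000030517578], [241.39999389648438, 206.39999389648438]])
orange (105, array([265.7, 205. ]), [[261.0, 197.0], [270.0, 197.0], [270.0, 213.0], [261.0, 213.0]]) (306, array([263.8, 206.2]), [[257.79998779296875, 187.3000030517578], [267.8999938964844, 186.8000030517578], [269.6000061035156, 222.8000030517578], [259.3999938964844, 223.3000030517578]])
holder (2482, array([267.4, 221.1]), [[230.60000610351562, 255.1999969482422], [278.6000061035156, 171.1999969482422], [303.29998779296875, 185.3000030517578], [255.3000030517578, 269.29998779296875]]) [[0.466, 0.066], [0.661, -0.016], [0.635, -0.073], [0.442, 0.011]]
```

Run:
```python
import cv2,numpy as np
s=cv2.imread("pics/side0.png");t=cv2.imread("pics/top0.png")
cv2.imwrite("pics/hold.png",np.hstack([cv2.resize(t[155:275,225:305],(400,600),interpolation=cv2.INTER_CUBIC),cv2.resize(s[165:300,224:314],(400,600),interpolation=cv2.INTER_CUBIC)]))
```

```text
(no output)
```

View pics/hold.png

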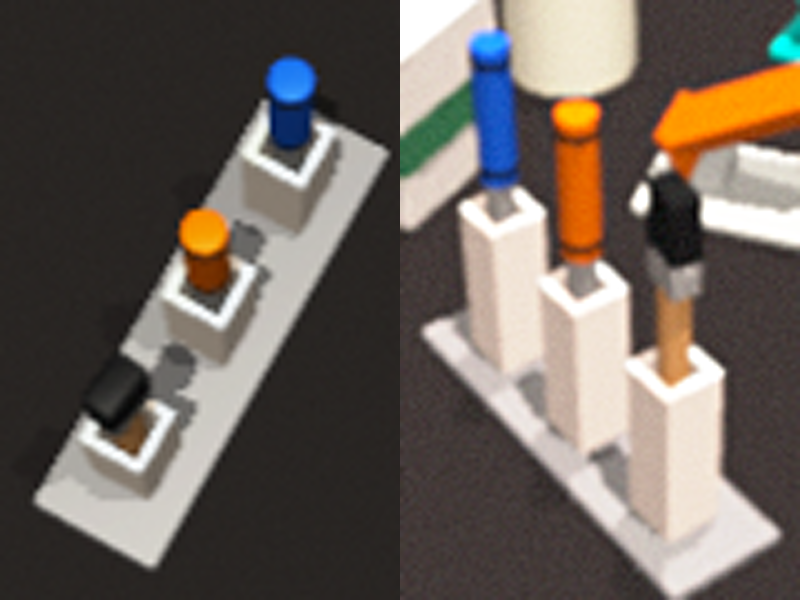

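The caps read blue (282.8,170.6) in the top view and (243.9,174.9) in the side view, and orange (265.6,201.1) and (263.4,190.9). Next I compute positions and reachability for different grasp tilts.

```bash
cat >> h.py <<'E'
from scipy.spatial.transform import Rotation as Ro
def quat(z,y):
    z=z/np.linalg.norm(z); y=y-z*(y@z); y/=np.linalg.norm(y)
    q=Ro.from_matrix(np.stack([np.cross(y,z),y,z],1)).as_quat(); return q[[3,0,1,2]]
REST={"blue":(np.array([.5657,.2764]),.080),"orange":(np.array([.5613,-.2028]),.193)}
def rest(n):  # origin, x-dir, seat, wand axis tip->handle
    c,y=REST[n]; x=np.array([np.cos(y),np.sin(y),0]); return x,np.r_[c,0]+.06*x+[0,0,.035],-np.cos(np.pi/6)*x+[0,0,.5]
def place(n,al,s,flip=1,tip=np.zeros(3)):
    """tool pose for a wand in its rest, tool al away from the wand axis (towards the vertical)"""
    x,seat,a=rest(n); th=np.pi/3-al; z=np.sin(th)*x-[0,0,np.cos(th)]
    return seat+tip+s*a+.019*z, quat(z,flip*np.array([-x[1],x[0],0]))
def pick(xyz,az,al,flip=1):
    """grasp at xyz; tool points down, tilted al; the body leans to azimuth az"""
    h=np.array([np.cos(az),np.sin(az),0]); z=-np.sin(al)*h-[0,0,np.cos(al)]
    return xyz+.019*z, quat(z,flip*np.array([-h[1],h[0],0]))
E
python3 - <<'E'
from h import *
cs,ct=viewer.calibration("side"),viewer.calibration("top")
W={}
for n,u,v in [("blue",(282.8,170.6),(243.9,174.9)),("orange",(265.6,201.1),(263.4,190.9))]:
    p,e=tri(ct,u,cs,v); W[n]=plane(ct,u,.188); print(n,p.round(4),e.round(4),W[n].round(4),plane(cs,v,.188).round(4))
R,B,L=[plane(ct,u,.008)[:2] for u in [(302.2,185),(255,268.4),(231.6,254.6)]]
d=(R-B);d/=np.linalg.norm(d);c=(R+L)/2;az=np.arctan2(d[1],d[0]);print("holder",c,az,np.linalg.norm(R-B),"sleeves",c+.066*d,c,c-.066*d)
for n in W:
  for al in (0,15,30):
    a=np.radians(al); g=W[n]*[1,1,0]+[0,0,.163]
    for f in(1,-1):
      r=[]
      for (p,q) in [pick(g,az,a,f),pick(g+[0,0,.14],az,a,f)]+[(P+[0,0,k],Q) for k in(.12,0) for P,Q in [place(n,a,.155,f)]]:
        j=ctrl.solve_ik(p,q); r.append(None if j is None else np.round(j,2).tolist())
      print(n,al,f,r)
E
```

```text
blue [ 0.6108 -0.0292  0.1861] 0.0028 [ 0.6115 -0.0286  0.188 ] [ 0.6075 -0.027   0.188 ]
orange [ 0.5502 -0.0035  0.1857] 0.0021 [ 0.5506 -0.0032  0.188 ] [ 0.5472 -0.0009  0.188 ]
holder [ 0.55124544 -0.00300722] -0.4054163260345328 0.2084161552323347 sleeves [ 0.61189536 -0.02903771] [ 0.55124544 -0.00300722] [0.49059551 0.02302327]
blue 0 1 [[-0.12, 0.43, 1.54, -0.0, 1.17, -1.28], [-0.12, 0.33, 1.34, -0.0, 1.47, -1.28], [0.78, 0.26, 2.29, 4.25, 0.67, 0.96], None]
blue 0 -1 [[-0.12, 0.43, 1.54, -0.0, 1.17, 1.86], [-0.12, 0.33, 1.34, -0.0, 1.47, 1.86], [0.78, 0.26, 2.29, 4.25, 0.67, -2.18], None]
blue 15 1 [[-0.15, 0.55, 1.35, 0.06, 1.49, -1.33], [-0.15, 0.46, 1.16, 0.07, 1.78, -1.31], [0.68, 0.15, 2.11, -1.16, 0.45, 0.0], [0.68, 0.42, 2.27, 4.22, 0.47, 0.99]]
blue 15 -1 [[-0.15, 0.55, 1.35, 0.06, 1.49, 1.81], [-0.15, 0.46, 1.16, 0.07, 1.78, 1.83], None, [0.68, 0.42, 2.27, 4.22, 0.47, -2.15]]
blue 30 1 [[-0.18, 0.69, 1.17, 0.11, 1.79, -1.35], [-0.18, 0.6, 0.99, 0.13, 2.06, -1.32], [0.58, 0.14, 1.93, -0.41, 0.64, -0.8], [0.58, 0.33, 2.09, -0.78, 0.35, -0.38]]
blue 30 -1 [[-0.18, 0.6
[... 256 characters left out ...]
-1 [[-0.08, 0.35, 1.68, -0.0, 1.11, 1.89], [-0.08, 0.24, 1.47, -0.0, 1.43, 1.89], [-1.1, 0.29, 2.25, 1.46, 0.99, -0.85], None]
orange 15 1 [[-0.13, 0.47, 1.5, 0.07, 1.42, -1.31], [-0.13, 0.37, 1.31, 0.07, 1.72, -1.29], None, [-0.94, 0.42, 2.25, 1.48, 0.7, 2.27]]
orange 15 -1 [[-0.13, 0.47, 1.5, 0.07, 1.42, 1.83], [-0.13, 0.37, 1.31, 0.07, 1.72, 1.85], [-0.94, 0.16, 2.09, 1.06, 0.83, -0.3], [-0.94, 0.42, 2.25, 1.48, 0.7, -0.87]]
orange 30 1 [[-0.16, 0.61, 1.34, 0.12, 1.7, -1.34], [-0.16, 0.5, 1.17, 0.13, 1.98, -1.31], None, None]
orange 30 -1 [[-0.16, 0.61, 1.34, 0.12, 1.7, 1.8], [-0.16, 0.5, 1.17, 0.13, 1.98, 1.84], [-0.78, 0.14, 1.93, 0.58, 0.85, 0.26], [-0.78, 0.33, 2.1, 0.86, 0.57, -0.1]]
```

```bash
cat >> h.py <<'E'
AZ=-.4054; W={"blue":np.array([.6117,-.0288,.163]),"orange":np.array([.5509,-.0031,.163])}; FL={"blue":1,"orange":-1}; AL=np.pi/6; S=.155
def tz(q): return Ro.from_quat(np.r_[q[1:],q[0]]).apply([0,0,1])
def show(m):
    s=readout.state(); print(m,round(s["time_s"],2),np.round(s["eef_pos"],4),"F",np.round(s["force"],1),"w",round(s["gripper_width"],4),"ff",s["finger_force"])
def fetch(n):
    p,q=pick(W[n],AZ,AL,FL[n])
    ctrl.move_pose(p-.13*tz(q),q); ctrl.move_l(p,vel=.12); show("at")
    ctrl.grab(80); show("grip"); ctrl.move_l(p+[0,0,.19],vel=.12); show("up")
    P,Q=place(n,AL,S,FL[n]); ctrl.move_pose(P+[0,0,.15],Q); show("hover")
def snap(*names,out):
    cv2.imwrite(out,np.hstack([cv2.resize(viewer.snapshot(k)[:,:,::-1],(400,300),interpolation=cv2.INTER_AREA) for k in names]))
E
python3 - <<'E'
from h import *
for n in W:
    p,q=pick(W[n],AZ,AL,FL[n]);P,Q=place(n,AL,S,FL[n])
    for a,b in [(p-.13*tz(q),q),(p,q),(p+[0,0,.19],q),(P+[0,0,.15],Q),(P,Q)]:
        j=ctrl.solve_ik(a,b); print(n,None if j is None else np.round(j,2))
fetch("blue")
snap("side","top",out="pics/b1.png")
E
```

```text
blue [-0.2   0.71  0.84  0.12  2.1  -1.33]
blue [-0.18  0.69  1.17  0.11  1.79 -1.35]
blue [-0.18  0.58  0.91  0.13  2.16 -1.3 ]
blue [ 0.58  0.1   1.88 -0.37  0.72 -0.85]
blue [ 0.58  0.33  2.09 -0.78  0.35 -0.38]
orange [-0.18  0.61  1.04  0.12  2.    1.82]
orange [-0.16  0.61  1.34  0.12  1.7   1.8 ]
orange [-0.16  0.48  1.09  0.14  2.08  1.85]
orange [-0.78  0.1   1.89  0.55  0.92  0.32]
orange [-0.78  0.33  2.1   0.86  0.57 -0.1 ]
at 3.95 [ 0.6038 -0.0252  0.1471] F [ 0.3  0.7 -0.3] w 0.0856 ff 0.0
grip 4.59 [ 0.603  -0.0251  0.1468] F [ 0.  -0.4  1.1] w 0.0163 ff 77.8493320941925
up 6.33 [ 0.6028 -0.025   0.3357] F [-1.3 -0.1 -1. ] w 0.0162 ff 77.92065382003784
hover 7.62 [0.502  0.2712 0.2465] F [-0.3  0.1 -2.3] w 0.0162 ff 77.91356205940247
```

View pics/b1.png

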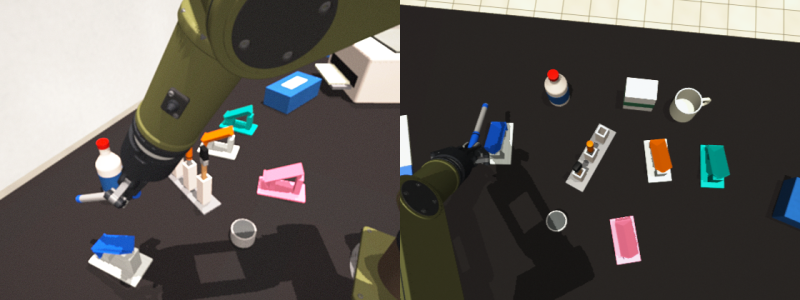

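The blue wand is held over its rest. The tip band is near side (110,277) and top (119,147) in full-size pixels. I'll check both against the prediction, then lower the wand.

```bash
cat >> h.py <<'E'
def tipcheck(n,lift):
    x,seat,a=rest(n); T=seat+[0,0,lift]; s,res=(.006),[]
    for k in("side","top"):
        c=viewer.calibration(k); im=viewer.snapshot(k); hsv=cv2.cvtColor(im,cv2.COLOR_RGB2HSV)
        m=cv2.inRange(hsv,*(((105,130,50),(130,255,255)) if n=="blue" else ((4,150,60),(18,255,255))))
        nn,l,st,ce=cv2.connectedComponentsWithStats(m); u=proj(c,T+.005*a)
        i=1+np.argmin([np.linalg.norm(q-u)+(1e3 if st[j+1,4]<8 else 0) for j,q in enumerate(ce[1:])])
        print(k,"pred",u.round(1),"blob",ce[i].round(1),st[i]); res+= [c,ce[i]]
    p,e=tri(*res); print("tip err",(p-T-.005*a).round(4),e.round(4))
E
python3 - <<'E'
from h import *
tipcheck("blue",.15)
E
```

```text
side pred [111.1 278.2] blob [108.4 277.4] [105 272   8  12  54]
top pred [118.8 149.3] blob [119.3 146.9] [115 144   9   8  43]
tip err [ 0.0053  0.0004 -0.0011] 0.0004
```

```bash
cat >> h.py <<'E'
def step(d,n,lim):
    F0=np.array(readout.state()["force"])
    for i in range(n):
        ctrl.move_l(np.array(ctrl_target[0])+d,vel=.03); ctrl_target[0]=ctrl_target[0]+d
        ctrl.pause(.1); f=np.array(readout.state()["force"])-F0
        if np.linalg.norm(f)>lim: break
    show("step %d"%(i+1)); return i+1
ctrl_target=[None]
def lay(n,off):
    x,seat,a=rest(n); up=np.array([x[0]*.5,x[1]*.5,np.cos(np.pi/6)])
    P,Q=place(n,AL,S,FL[n]); P=P+off*a
    ctrl.move_l(P+.05*up,vel=.12,rotation=Q); ctrl.move_l(P+.006*up,vel=.05); ctrl_target[0]=P+.006*up
    show("above"); step(-.001*up,10,4); step(-.0015*a,12,7)
E
python3 - <<'E'
from h import *
lay("blue",.009)
snap("side","top",out="pics/b2.png")
E
```

```text
above 9.87 [0.4973 0.2716 0.1067] F [0.3 1.  2.3] w 0.0165 ff 78.3390212059021
step 2 10.57 [0.4963 0.2715 0.1049] F [-0.1  0.3  6.8] w 0.0164 ff 78.31673741340637
step 4 11.97 [0.5004 0.2709 0.1008] F [ 1.1  0.3 -0.5] w 0.0162 ff 78.37376832962036
```

View pics/b2.png

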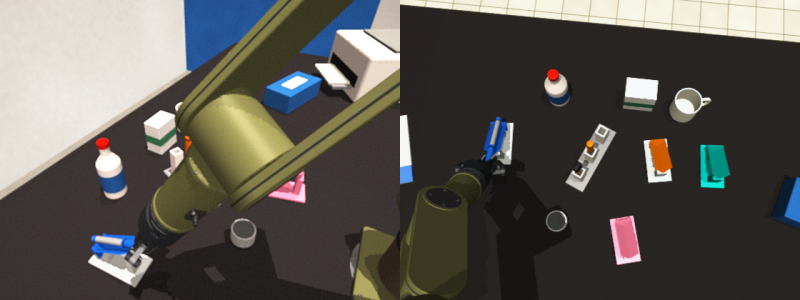

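Run:
```python
from h import *
x,seat,a=rest("blue"); up=np.array([x[0]*.5,x[1]*.5,np.cos(np.pi/6)])
P,Q=place("blue",AL,S,1)
T=np.array(readout.state()["eef_pos"]); d=T-P; print("along a",d@a,"up",d@up)
ctrl.pause(.5); show("rest")
def go(dv,n,lim):
    global T
    for i in range(n):
        T=T+dv; ctrl.move_l(T,vel=.03); ctrl.pause(.25); f=np.array(readout.state()["force"]); print("a %.1f up %.1f"%(f@a,f@up))
        if abs(f@a)>lim or f@up>lim: break
go(-.001*up,6,5); go(-.001*a,8,6)
d=np.array(readout.state()["eef_pos"])-P; print("along a",d@a,"up",d@up)
im=viewer.snapshot("top")[:,:,::-1]; im2=viewer.snapshot("side")[:,:,::-1]
r=lambda m,x,y:cv2.resize(m[y:y+90,x:x+90],(400,400),interpolation=cv2.INTER_CUBIC)
cv2.imwrite("pics/b3.png",np.hstack([r(im,100,150),r(im2,115,310)]))
```

```text
along a 0.0030790808392603124 up 0.003737104634810359
rest 12.57 [0.5005 0.271  0.1009] F [ 0.6 -0.7  1.7] w 0.0162 ff 78.38773369789124
a -0.1 up 2.8
a 0.3 up 3.5
a 0.7 up 5.1
a 0.7 up 5.7
a 0.1 up 4.8
a 1.0 up 5.6
a 0.4 up 5.1
a 0.7 up 6.2
along a -0.00213678079736277 up 0.001340407716333502
```

View pics/b3.png

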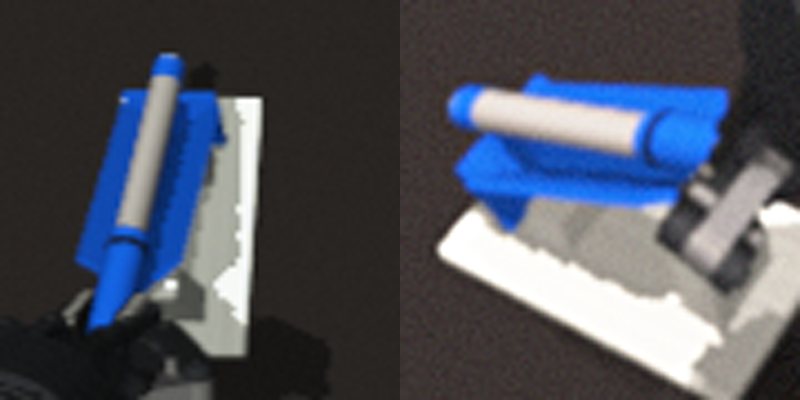

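The blue tip band is at top (137.4,164.7) and side (129,333). It sits beyond the stop plate's edge at top row 170.5, so the wand looks to be riding on the stop. I'll triangulate to confirm.

Run:
```python
from h import *
cs,ct=viewer.calibration("side"),viewer.calibration("top")
x,seat,a=rest("blue"); y=np.array([-x[1],x[0],0]); o=seat-.06*x-[0,0,.035]
for n,u,v in [("band",(137.4,164.7),(129.,333.2)),("junction",(127.7,201.8),(169.7,340)),("stop-y",(148.4,171),(146.8,326.9)),("stop+y",(127.7,170.3),(127.4,347.9)),("high+y",(117.6,207.8),(167,353.5))]:
    p,e=tri(ct,u,cs,v); d=p-o; print(n,"rest frame",np.round([d@x,d@y,d[2]],4),"e",e.round(4),"along",((p-seat)@a).round(4))
c=viewer.calibration("wrist"); print(proj(c,seat),(c["R"]@seat+c["t"])[2])
```

```text
band rest frame [0.0666 0.0007 0.0508] e 0.0001 along 0.0022
junction rest frame [-0.025   0.0016  0.0942] e 0.0022 along 0.1032
stop-y rest frame [ 0.0534 -0.0232  0.0457] e 0.0028 along 0.0111
stop+y rest frame [0.0541 0.021  0.0465] e 0.002 along 0.0109
high+y rest frame [-0.0371  0.021   0.0954] e 0.0001 along 0.1143
[279.81085226 297.0127646 ] 0.28472904767425067
```

The trough's lips sit about 15 mm further towards −x than I assumed, because the foot is not centred on the rest's origin. The wand therefore lies on the stop, pitched at about 25°. I'll check the orange trough for the same offset, raise the blue wand, back it off and measure again.

```bash
python3 - <<'E'
from h import *
cs,ct=viewer.calibration("side"),viewer.calibration("top")
x,seat,a=rest("orange"); y=np.array([-x[1],x[0],0]); o=seat-.06*x-[0,0,.035]
for n,u,v in [("low+y",(349.6,195.9),(281.4,195.9)),("low-y",(370.1,194.1),(287.1,185.9)),("high-y",(380.9,233.4),(325.1,175.9))]:
    p,e=tri(ct,u,cs,v); d=p-o; print(n,np.round([d@x,d@y,d[2]],4),e.round(4))
s=open("h.py").read().replace("x=np.array([np.cos(y),np.sin(y),0]); return","x=np.array([np.cos(y),np.sin(y),0]); c=c-.0155*x[:2]; return"); open("h.py","w").write(s)
E
python3 - <<'E'
from h import *
x,seat,a=rest("blue"); up=x*.5+[0,0,np.cos(np.pi/6)]
T=np.array(readout.state()["eef_pos"]); ctrl.move_l(T+.03*up,vel=.06)
P,Q=place("blue",AL,S,1)
for n in W: 
    for e in (0,.009): print(n,ctrl.solve_ik(place(n,AL,S,FL[n])[0]+e*rest(n)[2],place(n,AL,S,FL[n])[1]))
ctrl.move_l(P+.009*a+.04*up,vel=.06); show("back"); ctrl.pause(.3)
im=viewer.snapshot("top")[:,:,::-1]; im2=viewer.snapshot("side")[:,:,::-1]
r=lambda m,x,y:cv2.resize(m[y:y+90,x:x+90],(400,400),interpolation=cv2.INTER_CUBIC)
cv2.imwrite("pics/b4.png",np.hstack([r(im,90,145),r(im2,115,300)]))
E
```

```text
low+y [0.0545 0.0212 0.0454] 0.0024
low-y [ 0.0545 -0.0221  0.0458] 0.0023
high-y [-0.0376 -0.0241  0.0931] 0.0024
blue [ 0.59641021  0.32250335  2.11303513 -0.81849181  0.34493886 -0.32562275]
blue [ 0.60639176  0.30732135  2.12048068 -0.80777313  0.35498155 -0.32897432]
orange [-0.80900073  0.32141399  2.11531633  0.86919459  0.58421519 -0.14303159]
orange [-0.82599329  0.30766423  2.11978519  0.85652247  0.59865992 -0.14329681]
back 17.88 [0.4977 0.2712 0.1357] F [ 0.1 -0.2 -2. ] w 0.0161 ff 79.04340863227844
```

View pics/b4.png

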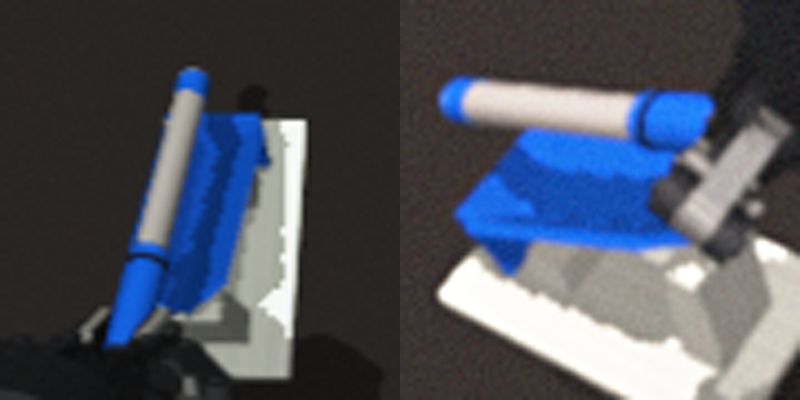

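Run:
```python
from h import *
cs,ct=viewer.calibration("side"),viewer.calibration("top")
x,seat,a=rest("blue"); up=x*.5+[0,0,np.cos(np.pi/6)]; y=np.array([-x[1],x[0],0])
p1,e1=tri(ct,(132.3,162.6),cs,(127.7,321.6)); p2,e2=tri(ct,(122.7,201.3),cs,(169.7,326.1))
for p in(p1,p2): d=p-seat; print(np.round([d@a,d@up,d@y],4),e1,e2)
d=p2-p1; print("len",np.linalg.norm(d),"pitch deg",np.degrees(np.arctan2(d[2],-d@x)))
```

```text
[0.0132 0.0522 0.0008] 0.0024288606852248392 0.0024557528237647164
[0.115  0.045  0.0005] 0.0024288606852248392 0.0024557528237647164
len 0.10202920548459002 pitch deg 25.96126748241918
```

```bash
cat >> h.py <<'E'
def lay(n,al,off,lat=0.):
    x,seat,a=rest(n); up=x*.5+[0,0,np.cos(np.pi/6)]; y=np.array([-x[1],x[0],0])
    P,Q=place(n,al,S,FL[n]); P=P+off*a+lat*y
    ctrl.move_l(P+.04*up,vel=.08,rotation=Q); ctrl.pause(.4); F0=np.array(readout.state()["force"])
    ctrl.move_l(P+.005*up,vel=.05); T=P+.005*up
    for dv,k,lim in((-.001*up,8,3.),(-.001*a,14,3.)):
        for i in range(k):
            T=T+dv; ctrl.move_l(T,vel=.03); ctrl.pause(.15); f=np.array(readout.state()["force"])-F0; print("a %.1f up %.1f"%(f@a,f@up),end="; ")
            if (f@up if dv@up<-5e-4 else f@a)>lim: break
        print(i+1,"along %.4f up %.4f"%((T-P)@a+off,(T-P)@up))
def crop(n,out):
    x,seat,a=rest(n); r=[]
    for k in("top","side"):
        u=proj(viewer.calibration(k),seat+.06*a).astype(int)-45; u=np.maximum(u,0); im=viewer.snapshot(k)[:,:,::-1][u[1]:u[1]+90,u[0]:u[0]+90]; print(k,u)
        r.append(cv2.resize(im,(400,400),interpolation=cv2.INTER_CUBIC))
    cv2.imwrite(out,np.hstack(r))
E
python3 - <<'E'
from h import *
lay("blue",AL+np.radians(4),.009)
show("end"); crop("blue","pics/b5.png")
E
```

```text
a -0.2 up -0.1; a 0.2 up 0.1; a 0.3 up -0.7; a 0.2 up 0.8; a 0.8 up 3.6; 5 along 0.0090 up -0.0000
a 0.9 up 3.4; a 2.8 up 5.2; a 2.5 up 4.9; a 3.9 up 4.5; 4 along 0.0050 up -0.0000
end 23.45 [0.4802 0.2694 0.0979] F [-0.8 -5.5  4.1] w 0.0165 ff 78.86798858642578
top [ 88 152]
side [118 300]
```

View pics/b5.png

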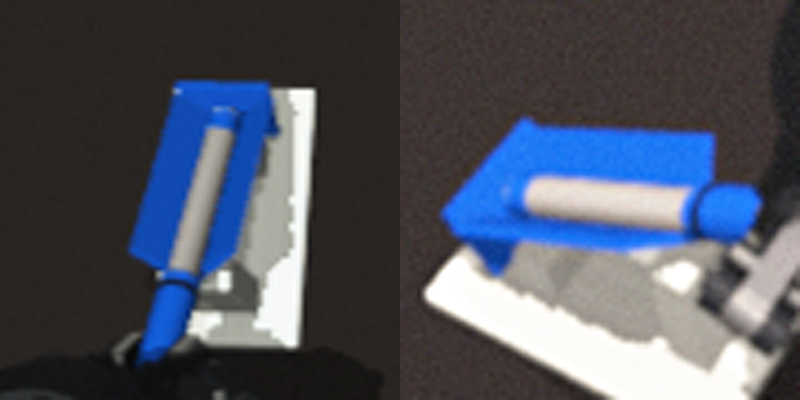

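The wand now lies in the trough with its tip at about top (138,177), a few mm short of the stop. I'll ease off the sideways load, slide it home, release and back off.

```bash
cat >> h.py <<'E'
def home(n,k=8,lim=7.,lat=0.):
    x,seat,a=rest(n); y=np.array([-x[1],x[0],0]); T=np.array(readout.state()["eef_pos"])+lat*y
    if lat: ctrl.move_l(T,vel=.02); ctrl.pause(.2); show("lat")
    for i in range(k):
        T=T-.001*a; ctrl.move_l(T,vel=.02); ctrl.pause(.15); f=np.array(readout.state()["force"]); print("a %.1f"%(f@a),end="; ")
        if f@a>lim: break
def letgo(n):
    ctrl.ungrasp(); s=readout.state(); q=np.array(s["eef_rot"]); p=np.array(s["eef_pos"])
    ctrl.move_l(p-.13*tz(q),vel=.12); show("off")
E
python3 - <<'E'
from h import *
home("blue",8,7.,-.0015); show("home"); letgo("blue")
crop("blue","pics/b6.png")
E
```

```text
lat 24.0 [0.4806 0.2688 0.098 ] F [0.9 2.3 0.5] w 0.0166 ff 78.5193121433258
a -1.0; a 0.8; a 1.0; a 1.5; a 9.7; home 26.0 [0.4842 0.2685 0.096 ] F [-5.9  5.2  9.9] w 0.0158 ff 80.36383152008057
off 27.91 [0.4276 0.2634 0.2115] F [ 0.1 -0.  -0.5] w 0.0854 ff 0.0
top [ 88 152]
side [118 300]
```

View pics/b6.png

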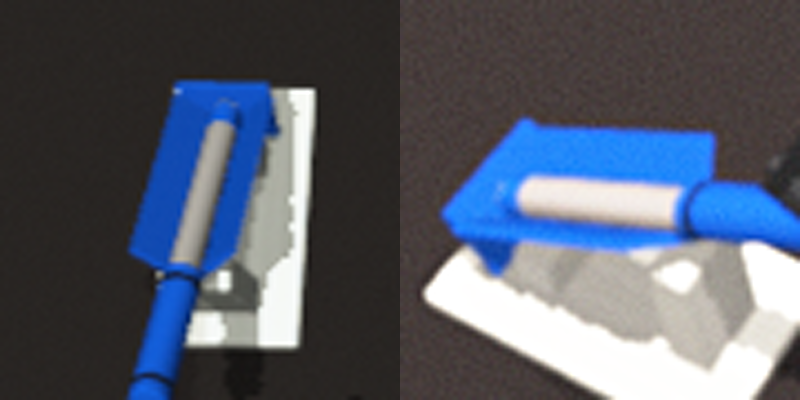

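Blue is seated against the stop: the tip is at top (139,177) and the handle is free and straight. Now the orange wand.

Run:
```python
from h import *
p=np.array(readout.state()["eef_pos"]); ctrl.move_l(p+[0,0,.1],vel=.15)
fetch("orange"); ctrl.pause(.2); tipcheck("orange",.15)
```

```text
at 32.36 [5.430e-01 5.000e-04 1.471e-01] F [ 0.  -0.  -0.1] w 0.0852 ff 0.0
grip 33.0 [0.5422 0.0007 0.1468] F [-0.   0.2  1.7] w 0.0163 ff 77.84329175949097
up 34.73 [0.5419 0.0007 0.3358] F [-0.9 -0.2 -1.5] w 0.016 ff 77.919602394104
hover 36.13 [ 0.483  -0.2182  0.2464] F [ 0.1 -0.5 -1.6] w 0.0163 ff 77.92821049690247
side pred [289.9 139.1] blob [290.1 139. ] [287 135   7   8  37]
top pred [372.1 185.3] blob [372.  184.2] [368 181  10   9  49]
tip err [0.0009 0.0001 0.0004] 0.0022
```

Run:
```python
from h import *
lay("orange",AL,.009); show("end"); tipcheck("orange",0)
```

```text
a -1.0 up 1.1; a -0.5 up 0.7; a 0.6 up 0.9; a -1.5 up 1.6; a 0.2 up 6.1; 5 along 0.0090 up 0.0000
a 2.5 up 7.6; a 2.0 up 7.0; a 3.2 up 8.3; 3 along 0.0060 up 0.0000
end 42.42 [ 0.4776 -0.2192  0.0994] F [0.1 1.3 6.6] w 0.0161 ff 78.5131287574768
side pred [289.4 194.6] blob [300.5 191.7] [281 179  45  27 309]
top pred [360. 203.] blob [364.6 214.8] [349 194  33  47 814]
tip err [-0.0261 -0.0093  0.0121] 0.0017
```

Run:
```python
from h import *
home("orange",9,7.); show("home")
x,seat,a=rest("orange"); print("along",(np.array(readout.state()["eef_pos"])-place("orange",AL,S,-1)[0])@a)
letgo("orange")
# check: handle-end positions from the two views (handle = colour blob seen beyond the trough)
for n in W:
    x,seat,a=rest(n)
    for k in("top","side"):
        c=viewer.calibration(k); hsv=cv2.cvtColor(viewer.snapshot(k),cv2.COLOR_RGB2HSV)
        m=cv2.inRange(hsv,*(((105,130,50),(130,255,255)) if n=="blue" else ((4,150,60),(18,255,255))))
        u0,u1,st=proj(c,seat+.12*a),proj(c,seat+.18*a),proj(c,seat+.008*a); d=(u1-u0)/np.linalg.norm(u1-u0); nrm=np.array([-d[1],d[0]])
        q=np.argwhere(m)[:,::-1]; t=(q-u0)@d; w=(q-u0)@nrm; L=np.linalg.norm(u1-u0); s=(t>0)&(t<L+12)&(abs(w)<9)
        # grey stem span along the axis
        g=[hsv[tuple(np.round(proj(c,seat+r*a+.007*np.array([0,0,1]))).astype(int)[::-1])][1] for r in np.arange(-.01,.12,.005)]
        print(n,k,"pred end",L.round(1),"seen",t[s].max().round(1) if s.any() else None,"lateral near end",w[s&(t>L*.6)].mean().round(1) if s.any() else None,"px/m",(L/.06).round(),"sat",g)
```

```text
a 2.3; a 3.2; a 3.3; a 3.1; a 2.5; a 2.5; a 9.6; home 45.33 [ 0.4832 -0.2182  0.0962] F [-5.3  0.2 10.2] w 0.0163 ff 79.78996396064758
along -0.0004552443852958107
off 47.23 [ 0.4196 -0.2302  0.2078] F [-0.1  0.3  0.3] w 0.0859 ff 0.0
blue top pred end 24.5 seen 26.7 lateral near end 0.1 px/m 408.0 sat [np.uint8(231), np.uint8(177), np.uint8(229), np.uint8(233), np.uint8(51), np.uint8(17), np.uint8(15), np.uint8(16), np.uint8(17), np.uint8(19), np.uint8(16), np.uint8(17), np.uint8(17), np.uint8(16), np.uint8(19), np.uint8(17), np.uint8(17), np.uint8(19), np.uint8(17), np.uint8(19), np.uint8(19), np.uint8(18), np.uint8(174), np.uint8(197), np.uint8(232), np.uint8(232)]
blue side pred end 28.4 seen 34.5 lateral near end -0.6 px/m 473.0 sat [np.uint8(221), np.uint8(196), np.uint8(178), np.uint8(224), np.uint8(32), np.uint8(11), np.uint8(16), np.uint8(14), np.uint8(14), np.uint8(16), np.uint8(17), np.uint8(11), np.uint8(12), np.uint8(12), np.uint8(17), np.uint8(14), np.uint8(16), np.uint8(13), np.uint8(11), np.uint8(12), np.uint8(15), np.uint8(15), np.uint8(9), np.uint8(207), np.uint8(22
[... 202 characters left out ...]
18), np.uint8(19), np.uint8(19), np.uint8(19), np.uint8(16), np.uint8(17), np.uint8(17), np.uint8(19), np.uint8(17), np.uint8(16), np.uint8(19), np.uint8(14), np.uint8(17), np.uint8(19), np.uint8(18), np.uint8(150), np.uint8(252), np.uint8(255), np.uint8(255)]
orange side pred end 25.5 seen 27.4 lateral near end -0.5 px/m 425.0 sat [np.uint8(255), np.uint8(255), np.uint8(255), np.uint8(255), np.uint8(145), np.uint8(38), np.uint8(12), np.uint8(34), np.uint8(9), np.uint8(24), np.uint8(8), np.uint8(29), np.uint8(7), np.uint8(25), np.uint8(8), np.uint8(13), np.uint8(39), np.uint8(19), np.uint8(41), np.uint8(9), np.uint8(31), np.uint8(4), np.uint8(88), np.uint8(238), np.uint8(237), np.uint8(245)]
```

Both wands lie on the predicted axes. Their stems span 10–100 mm from the seat, their tips are at the stops, and the gripper is clear. Handing in.

```bash
python3 -c "
from station import hand_in
print(hand_in())"
```

```text
the job is handed in; nothing more can be done
None
```

I laid the blue and orange wands in their own troughs, tips against the end stops by camera and force check, and handed the job in at about 48 s; the hand-in gave no verdict, and I did not re-measure the brush or bystanders at the end.

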